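# Change over the tilt-out bins

### The job

Of the two oak tilt-out bins under the closet shelf one has been left hanging open. First push it shut past its roller catch until it snaps home and stays shut by itself, gently, not driving it on hard against its stop; then pull the other bin through its catch so that it hangs fully open with the dustpan and broom ready to take, and leave the things on the shelf where they are.

Things in the scene. Friction and masses are not known exactly. Their poses are not given: they have to be found in the camera images.
- unit_a: fixed mount of the bin that starts OPEN; it stands left or right of unit_b, 200 mm from it, both facing as the closet does. Origin: on the floor, below the middle of the bin's hinge line; x points into the closet, y along the hinge line, z up. The hinge line is 25 mm above the origin and runs along y
- unit_b: fixed mount of the bin that starts SHUT (a green dustpan and short broom stand inside it); same frame and sizes as unit_a
- bin_a (a joint): tilt of the open bin in rad, growing as its top comes out towards the robot: 0 = front panel upright, 0.55 = fully open, where it starts. A light spring always tips it open (2 to 5 N at the handle); let go before it has snapped in, it drops back to 0.55. Oak front panel 190 mm wide, 16 mm thick, 213 mm high above the hinge line
- bin_b (a joint): tilt of the other bin, same build. It starts shut, near 0. Pulling it out of its catch takes 4 to 12 N at the handle; past about 0.1 rad it drops open by its own spring to 0.55
- handle_a (a point): middle of bin_a's bar handle: steel bar of 12 mm diameter, 110 mm long, parallel to the hinge line, a post at each end. With the panel upright it is 66 mm in front of the hinge line (50 mm off the panel's face, 44 mm clear behind the bar) and 203 mm above it, 10 mm below the panel's top edge. It swings on an arc about the hinge line
- handle_b (a point): middle of the bar handle of bin_b, same sizes
- heel_a: small oak heel, 8 x 40 x 16 mm, at the back of bin_a's top, 18 mm behind and 176 mm above the hinge line when upright (origin its centre): it meets the catch's stop. The catch alone presses it on with about 5 N, so a push of more than about 14 N at the handle once home is too much
- heel_b: the same on bin_b
- spray_bottle: bystander: brown glass spray bottle with a press-button nozzle, 60 mm diameter, 149 mm tall, standing on the shelf; origin: centre of its foot
- scraper: bystander: small steel scraper with wooden handle, 155 mm long, 50 mm wide, 16 mm thick, lying on the shelf; origin: its underside, 42 mm from the handle's middle towards the blade
- polish_tin: bystander: round flat metal tin, 68 mm diameter, 28 mm high, on the shelf; origin: centre of its foot
- closet: the fixed low part of the closet, 425 mm wide, over both bins; origin on the floor, mid-width, below the hinge lines; x points into the closet, z up. Its lacquered shelf (18 mm thick) has its top 270 mm above the floor, its front edge 12 mm behind the hinge line (x = +12 mm), its back edge at x = 188 mm. Place and yaw vary
- catch_a (a point): nominal place of bin_a's sprung roller catch, under the shelf. Pushing past it rises to 9 to 18 N at the handle; in the last 7 mm of travel it snaps the bin in against a stop and holds it. Catch and stop are set by hand, so home lies anywhere from -0.11 to +0.12 rad of tilt: it cannot be seen, only felt, the push falling away at the snap. More than 20 N on the stop is too hard
- catch_b (a point): the same catch for bin_b; its home is at about 0 rad

How it is judged:
On the way, in this order (a step that is already met when the one before it is completed fails the run):
1. the bin that was open is shut in its catch and stays there with the robot off it, the other one still shut (value of joint each of bin_a, bin_b below 0.14 rad and contact force between each of the arm, the fingers and bin_a below 0.3 N and velocity of joint bin_a below 0.03 rad/s), for 0.8 s.
2. the other bin hangs fully open (value of joint bin_b above 0.48 rad), for 0.2 s.
At the end, for the whole second after the job is handed in: the bin that started open is shut in its catch (tilt under 0.14 rad, staying so untouched), the bin that started shut hangs open (tilt over 0.48 rad), both at rest (value of joint bin_a below 0.14 rad and value of joint bin_b above 0.48 rad and velocity of joint each of bin_a, bin_b below 0.05 rad/s).
It fails at once if bin_a is driven against its stop with more than 20 N (contact force between heel_a and anything else above 20 N).
It fails at once if bin_b is driven against its stop with more than 20 N (contact force between heel_b and anything else above 20 N).
It fails at once if a thing on the shelf is shifted by more than 30 mm (distance of any of spray_bottle, scraper, polish_tin from where it was at the start of the episode above 0.03 m).
It fails at once if the spray bottle is tipped (angle between spray_bottle's own z axis and vertical above 0.4 rad).
It also fails if it takes over 64 s, if anything falls off the work surface, if the arm or the gripper's body presses on something with over 40 N, if the wrist force passes 120 N, or if a joint passes its speed limit or range.

### The arm

A 6-joint arm with a two-finger parallel gripper is mounted at the origin on the work surface. World frame = base frame: x ahead of the robot, y to its left, z up, the work surface at z = 0. Lengths are in m, angles in rad, forces in N, time in s.
With the tool pointing down it reaches from about 0.35 to 0.775 m from the base axis. Payload 5.5 kg.
Tool frame: the origin (TCP) lies between the finger pads; the fingertips stand 22 mm ahead of it and the grasp point (between the pads) lies 3 mm ahead of it; z points along the fingers, x is the direction in which the jaws open and shut, and the axes are right-handed (so a half turn about z gives the same grasp; the last joint's range is limited). The gripper opens to 85 mm and grips with 20 to 120 N. Pads are 22 mm wide; open, the fingers measure 114 mm over their backs; the gripper's body (76 mm by 85 mm) begins 54 mm behind the grasp point. The pads swing forward as they close: fully open they stand 13 mm farther back than shut.
Start: joints at [-1.409, 0.313, 0.046, 1.304, 0, 1.431], TCP at [0.171, -0.549, 0.253] pointing down, gripper open.
Joint ranges: [-2.76, 2.76], [-0.86, 1.69], [-1.03, 1.26], [-2.2, 2.34], [-1.47, 1.5], [-3.14, 3.14]. Speed limits (rad/s): [2.57, 2.57, 3.14, 3.14, 3.14, 3.14].

### API

Orientations are given as a rotation vector (axis times angle).
In Python, from rig import r, vision gives the robot as it stands. The module is installed in compiled form; this text tells all that it offers.
- The arm moves only by the tool apply_moves, never from a script. Its argument "series" is a list of rows, each an object of numbers: "claw": the closure, from -1 (fully open) to 1 (shut); "dx", "dy", "dz": the shift along the tool's x, y, z in m; "yaw": the turn about the tool's z in degrees. In form: [{"claw": .., "dx": .., "dy": .., "dz": .., "yaw": ..}, ...]. A call has 1 to 12 rows; each row shifts and turns the commanded pose from where the row before left it, along the tool's axes as they then stand; what a row does not reach is not made up. A row lasts 1/10 s, in which the tool goes at most 50 mm and 8.59 degrees, less where a joint would pass 70% of its speed; a pose out of reach is approached as far as the arm can. A call is refused whole if a number of a shift passes 0.05 or a number of a turn 8.59, either way. A call with a gripper value outside its range is refused whole. The fingers move at their own pace and stop on an object; "force" is the grip in N (left out, the last holds). Time passes only in rows, so rows that do not move let the fingers close. It gives the time, the measured TCP pose, the force and the opening at its end, in the units of the state.
- r.get_state(): the state, without advancing time (a new reading comes with each control period).
- vision.read_camera(name): name is "side" or "top"; returns the picture (480x640x3 uint8, blue, green, red); there is no depth.
- vision.camera_model(name): a dict with "fov_y" (degrees; the focal length in pixels is half the picture's height over the tangent of half this angle, whatever the lens; pixels are square), "cx", "cy" (the principal point, pixels), "R" (3x3) and "t" (3): a world point X has camera coordinates R X + t. Camera axes: x right, y down, z forward; pixel columns grow to the right and rows downward; lengths in m; the calibration is good to about 2 mm. A picture is of the moment at which its call begins. camera_model takes no time and is no camera call.
- r.job_done(): hands the job in, once; it reports no verdict.
The state is a dict: "clock": time; "joint_positions": joint angles; "dq": joint speeds; "effort": joint torques, N m; "eef_pos": TCP position; "eef_rot": TCP orientation; "force": force on the tool from outside, world axes, zero at the start; "moment": the same for the moment, N m; "grip_width": opening from 0.0 (shut) to 1.0 (fully open).
Only numpy, scipy, OpenCV 4.12 (cv2) and the standard library are available. Lean on these libraries where they do the work, as an engineer would, in place of code of your own. Each camera call takes 0.05 s, during which the arm holds its last target. There are 200 camera calls.

## Working session

There is one attempt and no reset: what is moved stays moved. The work goes in short steps, Python scripts to look and compute and a tool call to move; the robot and the scene stay as the last step left them, time stands still between calls to the robot, and variables do not carry over. Pictures are saved under pics/ and viewed, about 8 in all and at most 12, crops included, and the job is handed in when it is done.

Besides the shell and the picture viewer there is one more tool, called after "Call:" by a JSON object that holds its "fn" and its "kwargs". apply_moves: Moves the arm, as the interface text tells. Its arguments: {"type":"object","properties":{"series":{"type":"array","items":{"type":"object","properties":{"claw":{"type":"number"},"dx":{"type":"number"},"dy":{"type":"number"},"dz":{"type":"number"},"yaw":{"type":"number"}}}},"force":{"type":"number"}},"required":["series"]}

```bash
mkdir -p pics
python3 - <<'E'
from rig import r, vision
import cv2
for n in("side","top"):
    cv2.imwrite(f"pics/{n}0.png",vision.read_camera(n)); m=vision.camera_model(n); print(n,m)
print(r.get_state())
E
```

```text
side {'fov_y': 56.33753480814134, 'cx': 323.23144769141, 'cy': 234.58814882470097, 'R': array([[-0.79437875, -0.60728625, -0.01287683],
       [-0.42338608,  0.56877465, -0.7051522 ],
       [ 0.43555324, -0.55470605, -0.70893904]]), 't': array([0.55666701, 0.37791289, 0.6413297 ])}
top {'fov_y': 52.01214617639517, 'cx': 313.475250374149, 'cy': 233.50001326360473, 'R': array([[-0.04934127, -0.99878105, -0.00136042],
       [-0.96754739,  0.04813616, -0.24806239],
       [ 0.2478255 , -0.01092344, -0.9687431 ]]), 't': array([0.07216473, 0.6869124 , 0.82121735])}
{'clock': 0.1, 'joint_positions': array([-1.40860746e+00,  3.13925920e-01,  4.50987561e-02,  1.30363754e+00,
        2.02618050e-05,  1.43121734e+00]), 'dq': array([ 0.00127257, -0.00310277,  0.00387382,  0.00027094, -0.0006568 ,
        0.00044124]), 'effort': array([ 2.47035598e-03, -4.81721592e+01,  2.99245656e+01,  1.26472407e-02,
       -5.13282157e-05,  2.64998967e-06]), 'eef_pos': array([ 0.17083242, -0.548585  ,  0.25250021]), 'eef_rot': array([-2.52916084e+00,  1.86159303e+00,  1.85098704e-03]), 'force': array([-0.66482501,  0.04005479,  0.2051761 ]), 'moment': array([-0.00129056,  0.02515206, -0.01804007]), 'grip_width': 1.003739846775642}
```

View pics/side0.png

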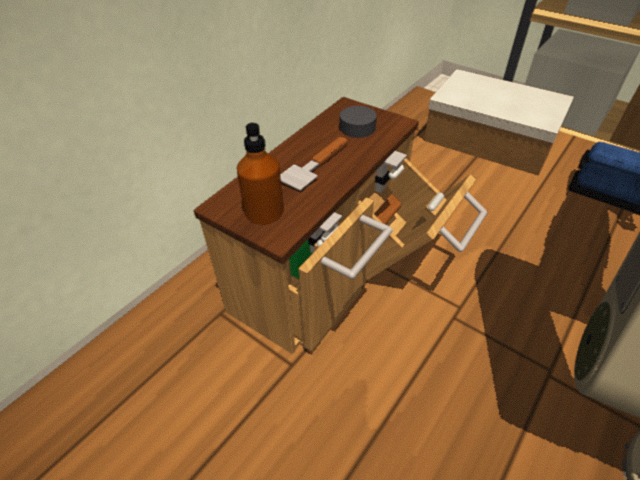

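View pics/top0.png

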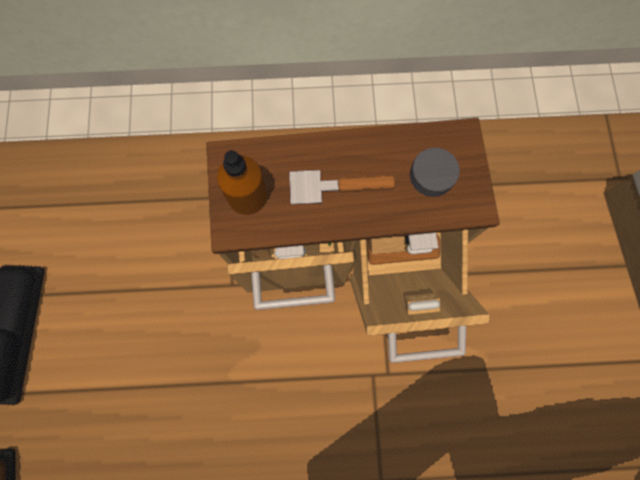

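Side view: the shut bin is on the bottle side and the open bin hangs to its right. In the top view the shelf corners are about (208,142), (480,119), (497,226) and (213,250). Handle A's bar runs (392,358)–(464,354) and handle B's (256,304)–(333,298).

```bash
cat > h.py <<'E'
import numpy as np
from rig import r, vision
def proj(n,P):
    m=vision.camera_model(n);f=240/np.tan(np.radians(m['fov_y']/2))
    c=np.asarray(P)@m['R'].T+m['t'];return np.c_[c[:,0]/c[:,2]*f+m['cx'],c[:,1]/c[:,2]*f+m['cy']]
def back(n,uv,z):
    m=vision.camera_model(n);f=240/np.tan(np.radians(m['fov_y']/2))
    d=m['R'].T@np.array([(uv[0]-m['cx'])/f,(uv[1]-m['cy'])/f,1]);o=-m['R'].T@m['t']
    return o+d*(z-o[2])/d[2]
def C2W(p,P):  # closet pose p=(x,y,yaw)
    P=np.atleast_2d(P);c,s=np.cos(p[2]),np.sin(p[2])
    return np.c_[p[0]+c*P[:,0]-s*P[:,1],p[1]+s*P[:,0]+c*P[:,1],P[:,2]]
def bar(y,t,h=.055):
    x,z=-.066,.203
    X=x*np.cos(t)-z*np.sin(t);Z=z*np.cos(t)-x*-np.sin(t)*1
    Z=z*np.cos(t)+x*np.sin(t)
    return np.array([[X,y+h,Z+.025],[X,y-h,Z+.025]])
E
python3 - <<'E'
from h import *
from scipy.optimize import least_squares as ls
obs={'top':[(208,142),(480,119),(497,226),(213,250)],'side':[(201,211),(345,98),(418,125),(289,250)]}
sh=[[.188,.2125,.27],[.188,-.2125,.27],[.012,-.2125,.27],[.012,.2125,.27]]
bt={'top':[(256,304),(333,298),(392,358),(464,354)],'side':[(352,273),(389,233),(462,247),(485,211)]}
pts=lambda p:np.r_[C2W(p,sh),C2W(p,bar(p[3],p[4])),C2W(p,bar(p[5],p[6]))]
def res(p,P=None):
    return np.r_[tuple(( proj(n,pts(p))-np.array(obs[n]+bt[n])).ravel() for n in obs)]
s=ls(res,[.6,0,0,.1,0,-.1,.55],loss='soft_l1')
print(s.x.round(4));print(res(s.x).reshape(2,8,2).round(1).tolist())
print(C2W(s.x,bar(s.x[3],0)),C2W(s.x,bar(s.x[5],.55)))
for uv in obs['top']:print(back('top',uv,.27))
E
```

```text
[ 0.6172 -0.0255  0.0461  0.1009 -0.0182 -0.1002  0.5318]
[[[-0.6, 0.2], [1.1, -1.0], [5.7, 0.9], [-0.4, 4.1], [2.2, 0.7], [-1.4, -0.3], [2.2, 0.7], [-0.7, -2.1]], [[-6.2, -1.2], [-0.1, -1.8], [4.1, -4.0], [-4.0, 7.8], [-0.2, 1.0], [-0.1, -3.3], [-0.3, 0.2], [-0.0, 0.3]]]
[[0.54403575 0.12716228 0.228     ]
 [0.54910869 0.01727931 0.228     ]] [[ 0.45703847 -0.07812586  0.16356512]
 [ 0.46211142 -0.18800882  0.16356512]]
[0.7954857  0.19459107 0.27      ]
[ 0.81313354 -0.22710132  0.27      ]
[ 0.64069341 -0.22904992  0.27      ]
[0.62531568 0.18671167 0.27      ]
```

Call:
{"fn": "apply_moves", "kwargs": {"series": [{"claw": 1,"yaw": 7.3},{"claw": 1,"yaw": 7.3},{"claw": 1,"dx": -0.04,"dy": -0.0265,"dz": 0.008},{"claw": 1,"dx": -0.04,"dy": -0.0265,"dz": 0.008},{"claw": 1,"dx": -0.04,"dy": -0.0265,"dz": 0.008},{"claw": 1,"dx": -0.04,"dy": -0.0265,"dz": 0.008},{"claw": 1,"dx": -0.04,"dy": -0.0265,"dz": 0.008},{"claw": 1,"dx": -0.04,"dy": -0.0265,"dz": 0.008},{"claw": 1,"dx": -0.04,"dy": -0.0265,"dz": 0.008},{"claw": 1,"dx": -0.04,"dy": -0.0265,"dz": 0.008},{"claw": 1,"dx": -0.04,"dy": -0.0265,"dz": 0.008},{"claw": 1,"dx": -0.04,"dy": -0.0265,"dz": 0.008}], "force": 40}}

```text
invalid input at $.series[0]: expected keys claw, dx, dy, dz, yaw
```

Call:
{"fn": "apply_moves", "kwargs": {"series": [{"claw": 1},{"claw": 1}]}}

```text
invalid input at $.series[0]: expected keys claw, dx, dy, dz, yaw
```

```bash
cat >> h.py <<'E'
PC=(.6172,-.0255,.0461)
def st():
    s=r.get_state();c,k=np.cos(PC[2]),np.sin(PC[2]);d=s['eef_pos']-[PC[0],PC[1],0]
    return np.array([c*d[0]+k*d[1],-k*d[0]+c*d[1],d[2]])
E
python3 - <<'E'
from h import *
import cv2
s=r.get_state();print(s['clock'],st(),s['eef_pos'],s['eef_rot'],s['force'],s['grip_width'])
a=vision.read_camera('side')[120:320,320:560];b=vision.read_camera('top')[200:400,300:540]
cv2.imwrite('pics/1.png',cv2.resize(np.vstack([a,b]),None,fx=1.5,fy=1.5,interpolation=cv2.INTER_CUBIC))
E
```

```text
0.1 [-0.46999903 -0.50195901  0.25250021] [ 0.17083242 -0.548585    0.25250021] [-2.52916084e+00  1.86159303e+00  1.85098704e-03] [-0.66482501  0.04005479  0.2051761 ] 1.003739846775642
```

View pics/1.png

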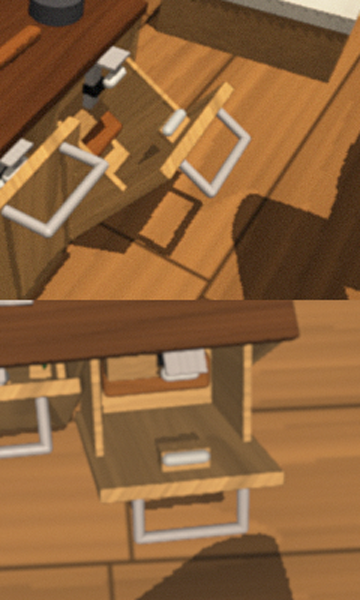

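The call was refused because every row needs all five keys, so nothing has moved. The picture shows the scene unchanged.

Call:
{"fn": "apply_moves", "kwargs": {"series": [{"claw": 1,"dx": 0,"dy": 0,"dz": 0,"yaw": 7.3},{"claw": 1,"dx": 0,"dy": 0,"dz": 0,"yaw": 7.3},{"claw": 1,"dx": -0.04,"dy": -0.0265,"dz": 0.008,"yaw": 0},{"claw": 1,"dx": -0.04,"dy": -0.0265,"dz": 0.008,"yaw": 0},{"claw": 1,"dx": -0.04,"dy": -0.0265,"dz": 0.008,"yaw": 0},{"claw": 1,"dx": -0.04,"dy": -0.0265,"dz": 0.008,"yaw": 0},{"claw": 1,"dx": -0.04,"dy": -0.0265,"dz": 0.008,"yaw": 0},{"claw": 1,"dx": -0.04,"dy": -0.0265,"dz": 0.008,"yaw": 0},{"claw": 1,"dx": -0.04,"dy": -0.0265,"dz": 0.008,"yaw": 0},{"claw": 1,"dx": -0.04,"dy": -0.0265,"dz": 0.008,"yaw": 0},{"claw": 1,"dx": -0.04,"dy": -0.0265,"dz": 0.008,"yaw": 0},{"claw": 1,"dx": -0.04,"dy": -0.0265,"dz": 0.008,"yaw": 0}], "force": 40}}

```text
clock: 1.4
eef_pos: [0.4175, -0.1353, 0.1732]
eef_rot: [-2.273, 2.169, -0.001]
force: [1.2, -0.9, 0.5]
grip_width: 0.002
```

Call:
{"fn": "apply_moves", "kwargs": {"series": [{"claw": 1,"dx": 0,"dy": 0,"dz": 0,"yaw": 0},{"claw": 1,"dx": 0,"dy": 0,"dz": 0,"yaw": 0}]}}

```text
clock: 1.6
eef_pos: [0.417, -0.1357, 0.173]
eef_rot: [2.277, -2.164, -0.001]
force: [-0.1, -0.5, -0.4]
grip_width: -0.002
```

Run:
```python
from h import *
import cv2
s=r.get_state();print(s['clock'],st(),s['eef_pos'],s['eef_rot'],s['force'],s['grip_width'])
a=vision.read_camera('side')[120:320,320:560];b=vision.read_camera('top')[200:400,300:540]
cv2.imwrite('pics/2.png',cv2.resize(np.vstack([a,b]),None,fx=1.5,fy=1.5,interpolation=cv2.INTER_CUBIC))
```

```text
1.6 [-0.20505007 -0.10089481  0.17303989] [ 0.41701738 -0.13573708  0.17303989] [ 2.27658258e+00 -2.16402376e+00 -7.91737384e-04] [-0.14928205 -0.46226223 -0.37185689] -0.001505328374626904
```

View pics/2.png

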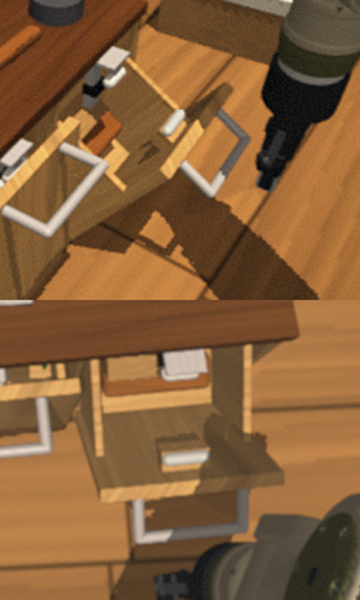

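The fingertips are in front of handle A, near its middle. Next I push along the arc.

Call:
{"fn": "apply_moves", "kwargs": {"series": [{"claw": 1,"dx": 0,"dy": -0.008,"dz": 0,"yaw": 0},{"claw": 1,"dx": 0,"dy": -0.008,"dz": 0,"yaw": 0},{"claw": 1,"dx": 0,"dy": -0.006,"dz": -0.003,"yaw": 0},{"claw": 1,"dx": 0,"dy": -0.006,"dz": -0.006,"yaw": 0},{"claw": 1,"dx": 0,"dy": -0.006,"dz": -0.006,"yaw": 0},{"claw": 1,"dx": 0,"dy": -0.006,"dz": -0.006,"yaw": 0},{"claw": 1,"dx": 0,"dy": -0.006,"dz": -0.006,"yaw": 0},{"claw": 1,"dx": 0,"dy": -0.006,"dz": -0.006,"yaw": 0},{"claw": 1,"dx": 0,"dy": -0.006,"dz": -0.005,"yaw": 0},{"claw": 1,"dx": 0,"dy": 0,"dz": 0,"yaw": 0},{"claw": 1,"dx": 0,"dy": 0,"dz": 0,"yaw": 0}]}}

```text
clock: 2.8
eef_pos: [0.4749, -0.1342, 0.2113]
eef_rot: [2.273, -2.168, -0.0]
force: [-0.0, -0.1, 0.3]
grip_width: 0.004
```

Run:
```python
from h import *
import cv2
s=r.get_state();print(s['clock'],st(),s['force'])
a=vision.read_camera('side')[120:320,320:560];b=vision.read_camera('top')[200:400,300:540]
cv2.imwrite('pics/3.png',cv2.resize(np.vstack([a,b]),None,fx=1.5,fy=1.5,interpolation=cv2.INTER_CUBIC))
```

```text
2.8 [-0.14720608 -0.10205751  0.21126068] [-0.01168252 -0.12734997  0.29011161]
```

View pics/3.png

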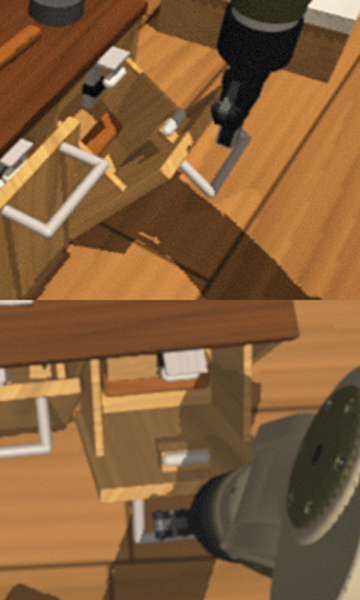

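The force is zero and the bin hasn't moved, so the fingertips rose too early and slid over the bar. I'll back off, go lower and push again.

Call:
{"fn": "apply_moves", "kwargs": {"series": [{"claw": 1,"dx": 0,"dy": 0.02,"dz": -0.004,"yaw": 0},{"claw": 1,"dx": 0,"dy": 0.02,"dz": 0,"yaw": 0},{"claw": 1,"dx": 0,"dy": 0.018,"dz": 0.02,"yaw": 0},{"claw": 1,"dx": 0,"dy": 0,"dz": 0.02,"yaw": 0},{"claw": 1,"dx": 0,"dy": 0,"dz": 0.02,"yaw": 0},{"claw": 1,"dx": 0,"dy": -0.01,"dz": 0,"yaw": 0},{"claw": 1,"dx": 0,"dy": -0.008,"dz": 0,"yaw": 0},{"claw": 1,"dx": 0,"dy": -0.008,"dz": 0,"yaw": 0},{"claw": 1,"dx": 0,"dy": -0.006,"dz": 0,"yaw": 0},{"claw": 1,"dx": 0,"dy": -0.004,"dz": 0,"yaw": 0},{"claw": 1,"dx": 0,"dy": 0,"dz": 0,"yaw": 0}]}}

```text
clock: 4.0
eef_pos: [0.4474, -0.1358, 0.1559]
eef_rot: [2.263, -2.162, -0.011]
force: [-23.4, -5.2, 16.4]
grip_width: -0.003
```

The force ratio is about 0.7: friction on the rising bar fights the push. I'll follow the arc upwards so it doesn't.

Call:
{"fn": "apply_moves", "kwargs": {"series": [{"claw": 1,"dx": 0,"dy": 0,"dz": -0.003,"yaw": 0},{"claw": 1,"dx": 0,"dy": -0.003,"dz": -0.0035,"yaw": 0},{"claw": 1,"dx": 0,"dy": -0.003,"dz": -0.0035,"yaw": 0}]}}

```text
clock: 4.3
eef_pos: [0.4556, -0.1355, 0.1657]
eef_rot: [2.267, -2.165, -0.006]
force: [-13.4, -3.1, 5.9]
grip_width: 0.002
```

Run:
```python
from h import *
import cv2
s=r.get_state();print(s['clock'],st(),s['force'])
a=vision.read_camera('side')[120:320,320:560];b=vision.read_camera('top')[200:400,300:540]
cv2.imwrite('pics/4.png',cv2.resize(np.vstack([a,b]),None,fx=1.5,fy=1.5,interpolation=cv2.INTER_CUBIC))
```

```text
4.3 [-0.16646657 -0.10239664  0.16565597] [-13.36834132  -3.13262026   5.91935075]
```

View pics/4.png

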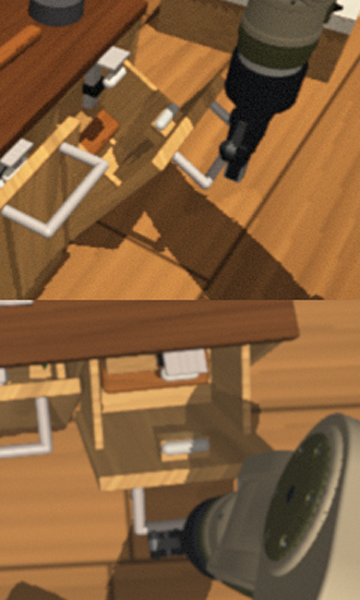

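Call:
{"fn": "apply_moves", "kwargs": {"series": [{"claw": 1,"dx": 0,"dy": -0.004,"dz": -0.006,"yaw": 0},{"claw": 1,"dx": 0,"dy": -0.005,"dz": -0.005,"yaw": 0},{"claw": 1,"dx": 0,"dy": -0.005,"dz": -0.005,"yaw": 0},{"claw": 1,"dx": 0,"dy": -0.005,"dz": -0.0045,"yaw": 0},{"claw": 1,"dx": 0,"dy": -0.005,"dz": -0.004,"yaw": 0},{"claw": 1,"dx": 0,"dy": 0,"dz": 0,"yaw": 0}]}}

```text
clock: 5.0
eef_pos: [0.4828, -0.1341, 0.1907]
eef_rot: [2.272, -2.167, -0.0]
force: [-6.5, -2.2, 3.3]
grip_width: 0.001
```

Call:
{"fn": "apply_moves", "kwargs": {"series": [{"claw": 1,"dx": 0,"dy": -0.002,"dz": -0.0015,"yaw": 0},{"claw": 1,"dx": 0,"dy": -0.002,"dz": -0.0015,"yaw": 0},{"claw": 1,"dx": 0,"dy": 0,"dz": 0,"yaw": 0}]}}

```text
clock: 5.3
eef_pos: [0.4864, -0.1339, 0.1935]
eef_rot: [2.272, -2.167, -0.0]
force: [-6.4, -1.7, 3.0]
grip_width: 0.001
```

Call:
{"fn": "apply_moves", "kwargs": {"series": [{"claw": 1,"dx": 0,"dy": -0.002,"dz": -0.0015,"yaw": 0},{"claw": 1,"dx": 0,"dy": -0.002,"dz": -0.0015,"yaw": 0},{"claw": 1,"dx": 0,"dy": 0,"dz": 0,"yaw": 0}]}}

```text
clock: 5.6
eef_pos: [0.4905, -0.1337, 0.1964]
eef_rot: [2.272, -2.168, -0.0]
force: [-6.0, -0.9, 3.1]
grip_width: 0.001
```

Call:
{"fn": "apply_moves", "kwargs": {"series": [{"claw": 1,"dx": 0,"dy": -0.002,"dz": -0.0015,"yaw": 0},{"claw": 1,"dx": 0,"dy": -0.002,"dz": -0.0015,"yaw": 0},{"claw": 1,"dx": 0,"dy": 0,"dz": 0,"yaw": 0}]}}

```text
clock: 5.9
eef_pos: [0.4947, -0.1335, 0.1993]
eef_rot: [2.272, -2.168, 0.0]
force: [-6.2, -1.1, 2.8]
grip_width: 0.0
```

Call:
{"fn": "apply_moves", "kwargs": {"series": [{"claw": 1,"dx": 0,"dy": -0.002,"dz": -0.0013,"yaw": 0},{"claw": 1,"dx": 0,"dy": -0.002,"dz": -0.0013,"yaw": 0},{"claw": 1,"dx": 0,"dy": 0,"dz": 0,"yaw": 0}]}}

```text
clock: 6.2
eef_pos: [0.4986, -0.1333, 0.2019]
eef_rot: [2.273, -2.168, 0.0]
force: [-4.8, -1.5, 3.3]
grip_width: 0.002
```

Call:
{"fn": "apply_moves", "kwargs": {"series": [{"claw": 1,"dx": 0,"dy": -0.002,"dz": -0.0013,"yaw": 0},{"claw": 1,"dx": 0,"dy": -0.002,"dz": -0.0013,"yaw": 0},{"claw": 1,"dx": 0,"dy": 0,"dz": 0,"yaw": 0}]}}

```text
clock: 6.5
eef_pos: [0.5028, -0.1331, 0.2044]
eef_rot: [2.273, -2.168, 0.001]
force: [-5.2, -0.8, 4.2]
grip_width: 0.001
```

Call:
{"fn": "apply_moves", "kwargs": {"series": [{"claw": 1,"dx": 0,"dy": -0.002,"dz": -0.0015,"yaw": 0},{"claw": 1,"dx": 0,"dy": -0.002,"dz": -0.0015,"yaw": 0},{"claw": 1,"dx": 0,"dy": 0,"dz": 0,"yaw": 0}]}}

```text
clock: 6.8
eef_pos: [0.5071, -0.1329, 0.2071]
eef_rot: [-2.273, 2.168, -0.001]
force: [-3.2, -1.8, 1.1]
grip_width: 0.0
```

Call:
{"fn": "apply_moves", "kwargs": {"series": [{"claw": 1,"dx": 0,"dy": -0.002,"dz": -0.001,"yaw": 0},{"claw": 1,"dx": 0,"dy": -0.002,"dz": -0.001,"yaw": 0},{"claw": 1,"dx": 0,"dy": 0,"dz": 0,"yaw": 0}]}}

```text
clock: 7.1
eef_pos: [0.5111, -0.1327, 0.2093]
eef_rot: [-2.273, 2.168, -0.001]
force: [-4.1, -1.0, 2.6]
grip_width: 0.0
```

Call:
{"fn": "apply_moves", "kwargs": {"series": [{"claw": 1,"dx": 0,"dy": -0.002,"dz": -0.001,"yaw": 0},{"claw": 1,"dx": 0,"dy": -0.002,"dz": -0.001,"yaw": 0},{"claw": 1,"dx": 0,"dy": 0,"dz": 0,"yaw": 0}]}}

```text
clock: 7.4
eef_pos: [0.5151, -0.1325, 0.2113]
eef_rot: [-2.273, 2.168, -0.001]
force: [-3.2, -1.5, 2.3]
grip_width: 0.002
```

Call:
{"fn": "apply_moves", "kwargs": {"series": [{"claw": 1,"dx": 0,"dy": -0.002,"dz": -0.001,"yaw": 0},{"claw": 1,"dx": 0,"dy": -0.002,"dz": -0.001,"yaw": 0},{"claw": 1,"dx": 0,"dy": 0,"dz": 0,"yaw": 0}]}}

```text
clock: 7.7
eef_pos: [0.5179, -0.1323, 0.2127]
eef_rot: [2.272, -2.168, -0.002]
force: [-5.9, -2.6, 2.5]
grip_width: 0.001
```

Call:
{"fn": "apply_moves", "kwargs": {"series": [{"claw": 1,"dx": 0,"dy": -0.0015,"dz": -0.0008,"yaw": 0},{"claw": 1,"dx": 0,"dy": -0.0015,"dz": -0.0008,"yaw": 0},{"claw": 1,"dx": 0,"dy": 0,"dz": 0,"yaw": 0}]}}

```text
clock: 8.0
eef_pos: [0.5188, -0.1322, 0.2133]
eef_rot: [2.269, -2.166, -0.007]
force: [-10.7, -4.7, 1.0]
grip_width: 0.003
```

Call:
{"fn": "apply_moves", "kwargs": {"series": [{"claw": 1,"dx": 0,"dy": -0.001,"dz": -0.0004,"yaw": 0},{"claw": 1,"dx": 0,"dy": -0.001,"dz": -0.0004,"yaw": 0},{"claw": 1,"dx": 0,"dy": 0,"dz": 0,"yaw": 0}]}}

```text
clock: 8.3
eef_pos: [0.521, -0.1321, 0.2143]
eef_rot: [2.269, -2.167, -0.007]
force: [-10.4, -3.6, 2.2]
grip_width: -0.002
```

Call:
{"fn": "apply_moves", "kwargs": {"series": [{"claw": 1,"dx": 0,"dy": -0.0015,"dz": -0.0006,"yaw": 0},{"claw": 1,"dx": 0,"dy": 0,"dz": 0,"yaw": 0}]}}

```text
clock: 8.5
eef_pos: [0.5233, -0.132, 0.2154]
eef_rot: [2.27, -2.167, -0.005]
force: [-9.6, -2.3, 2.3]
grip_width: 0.001
```

Call:
{"fn": "apply_moves", "kwargs": {"series": [{"claw": 1,"dx": 0,"dy": -0.001,"dz": -0.0004,"yaw": 0},{"claw": 1,"dx": 0,"dy": 0,"dz": 0,"yaw": 0}]}}

```text
clock: 8.7
eef_pos: [0.5252, -0.1319, 0.2162]
eef_rot: [2.271, -2.168, -0.002]
force: [-6.0, -2.6, 2.7]
grip_width: 0.0
```

Call:
{"fn": "apply_moves", "kwargs": {"series": [{"claw": 1,"dx": 0,"dy": -0.001,"dz": -0.0004,"yaw": 0},{"claw": 1,"dx": 0,"dy": 0,"dz": 0,"yaw": 0}]}}

```text
clock: 8.9
eef_pos: [0.5271, -0.1318, 0.217]
eef_rot: [-2.273, 2.169, -0.0]
force: [-4.4, -1.9, 2.1]
grip_width: -0.003
```

Call:
{"fn": "apply_moves", "kwargs": {"series": [{"claw": 1,"dx": 0,"dy": -0.0015,"dz": -0.0005,"yaw": 0},{"claw": 1,"dx": 0,"dy": 0,"dz": 0,"yaw": 0}]}}

```text
clock: 9.1
eef_pos: [0.5298, -0.1316, 0.2174]
eef_rot: [-2.272, 2.167, -0.002]
force: [1.1, -0.4, -0.8]
grip_width: 0.003
```

The push has fallen away to about zero, which should be the snap. I'll back off and look.

Call:
{"fn": "apply_moves", "kwargs": {"series": [{"claw": 1,"dx": 0,"dy": 0.01,"dz": 0,"yaw": 0},{"claw": 1,"dx": 0,"dy": 0.02,"dz": 0,"yaw": 0},{"claw": 1,"dx": 0,"dy": 0.03,"dz": 0,"yaw": 0},{"claw": 1,"dx": 0,"dy": 0,"dz": -0.02,"yaw": 0},{"claw": 1,"dx": 0,"dy": 0,"dz": -0.03,"yaw": 0},{"claw": 1,"dx": 0,"dy": 0,"dz": -0.03,"yaw": 0},{"claw": 1,"dx": 0,"dy": 0,"dz": 0,"yaw": 0},{"claw": 1,"dx": 0,"dy": 0,"dz": 0,"yaw": 0},{"claw": 1,"dx": 0,"dy": 0,"dz": 0,"yaw": 0},{"claw": 1,"dx": 0,"dy": 0,"dz": 0,"yaw": 0},{"claw": 1,"dx": 0,"dy": 0,"dz": 0,"yaw": 0}]}}

```text
clock: 10.2
eef_pos: [0.4683, -0.1344, 0.2963]
eef_rot: [2.273, -2.168, -0.003]
force: [-0.9, 0.2, -1.1]
grip_width: 0.002
```

Run:
```python
from h import *
import cv2
s=r.get_state();print(s['clock'],st(),s['force'])
a=vision.read_camera('side')[80:330,220:560];b=vision.read_camera('top')[130:380,200:540]
cv2.imwrite('pics/5.png',cv2.resize(np.vstack([a,b]),None,fx=1.2,fy=1.2,interpolation=cv2.INTER_CUBIC))
```

```text
10.2 [-0.15372136 -0.10190073  0.29625307] [-0.92985697  0.16250878 -1.07466875]
```

View pics/5.png

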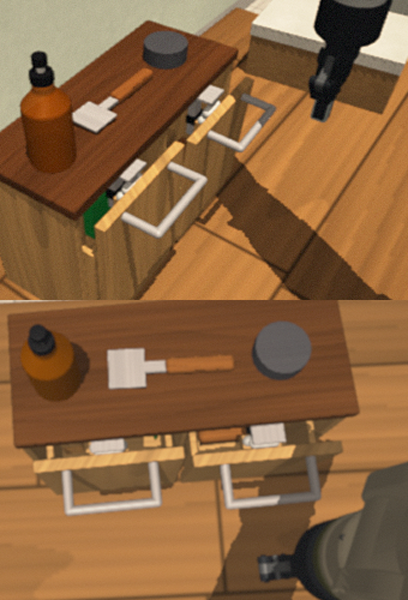

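Bin A is shut by itself, with its bar at about (427,296) full-frame, and the bystanders have not moved. Next I measure bin B's bar and panel rows more exactly.

Run:
```python
from h import *
im=vision.read_camera('top').astype(int)
for u in (285,295,305): print(u,[(v,im[v,u].tolist()) for v in range(254,312,2)])
for n,P in (('barfront',[-.072,.101,.228]),('barback',[-.060,.101,.228]),('panelfrontTop',[-.016,.101,.238]),('panelbackTop',[0,.101,.238])):
    print(n,proj('top',C2W(PC,P)))
```

```text
285 [(254, [182, 197, 214]), (256, [168, 182, 197]), (258, [149, 181, 213]), (260, [103, 175, 227]), (262, [105, 176, 228]), (264, [107, 181, 230]), (266, [112, 185, 234]), (268, [93, 153, 205]), (270, [61, 95, 126]), (272, [59, 95, 125]), (274, [60, 95, 125]), (276, [61, 95, 125]), (278, [55, 92, 121]), (280, [58, 92, 124]), (282, [60, 93, 123]), (284, [60, 93, 123]), (286, [58, 91, 122]), (288, [47, 76, 102]), (290, [40, 65, 92]), (292, [45, 83, 120]), (294, [70, 121, 174]), (296, [70, 124, 179]), (298, [85, 123, 168]), (300, [143, 155, 167]), (302, [196, 211, 223]), (304, [191, 206, 220]), (306, [133, 148, 169]), (308, [70, 120, 175]), (310, [72, 125, 179])]
295 [(254, [172, 185, 201]), (256, [173, 190, 206]), (258, [107, 163, 214]), (260, [101, 169, 222]), (262, [103, 172, 225]), (264, [105, 178, 229]), (266, [103, 172, 228]), (268, [68, 109, 147]), (270, [61, 98, 127]), (272, [58, 94, 125]), (274, [59, 94, 124]), (276, [59, 93, 124]), (278, [60, 93, 121]), (280, [59, 92, 122]), (282, [60, 90, 119]), (284, [58, 90, 119]), (286, [59, 90, 121]), (288, [47, 74, 101]), (290, [44, 70,
[... 371 characters left out ...]
111, 186, 235]), (266, [87, 148, 202]), (268, [60, 95, 125]), (270, [55, 94, 124]), (272, [58, 94, 123]), (274, [55, 91, 121]), (276, [61, 96, 125]), (278, [57, 92, 122]), (280, [58, 93, 122]), (282, [58, 89, 119]), (284, [54, 90, 118]), (286, [48, 74, 100]), (288, [43, 70, 97]), (290, [51, 84, 122]), (292, [72, 121, 177]), (294, [70, 123, 179]), (296, [87, 125, 170]), (298, [144, 156, 168]), (300, [195, 209, 222]), (302, [191, 205, 220]), (304, [135, 148, 170]), (306, [70, 118, 172]), (308, [70, 124, 178]), (310, [71, 123, 179])]
barfront [[295.49718425 307.77103781]]
barback [[294.80556283 299.74289377]]
panelfrontTop [[292.0296301  269.68754063]]
panelbackTop [[291.13233663 259.2604646 ]]
```

Call:
{"fn": "apply_moves", "kwargs": {"series": [{"claw": 1,"dx": -0.04,"dy": 0,"dz": 0,"yaw": 0},{"claw": 1,"dx": -0.04,"dy": 0,"dz": 0,"yaw": 0},{"claw": 1,"dx": -0.041,"dy": -0.028,"dz": 0,"yaw": 0},{"claw": 1,"dx": -0.041,"dy": -0.028,"dz": 0,"yaw": 0},{"claw": 1,"dx": -0.041,"dy": -0.028,"dz": 0,"yaw": 0},{"claw": 1,"dx": 0,"dy": -0.034,"dz": 0,"yaw": 0},{"claw": 1,"dx": 0,"dy": 0,"dz": 0.015,"yaw": 0},{"claw": 1,"dx": 0,"dy": 0,"dz": 0.01,"yaw": 0},{"claw": 1,"dx": 0,"dy": 0,"dz": 0,"yaw": 0},{"claw": 1,"dx": 0,"dy": 0,"dz": 0,"yaw": 0}]}}

```text
clock: 11.35
eef_pos: [0.5763, 0.0734, 0.2723]
eef_rot: [2.272, -2.169, -0.001]
force: [-0.5, -0.3, 0.4]
grip_width: 0.004
```

Run:
```python
from h import *
import cv2
s=r.get_state();print(s['clock'],st(),s['force'])
a=vision.read_camera('side')[130:330,220:490];b=vision.read_camera('top')[150:350,200:470]
cv2.imwrite('pics/6.png',cv2.resize(np.vstack([a,b]),None,fx=1.5,fy=1.5,interpolation=cv2.INTER_CUBIC))
```

```text
11.35 [-0.03626345  0.10066234  0.27228981] [-0.50618775 -0.26157503  0.43089753]
```

View pics/6.png

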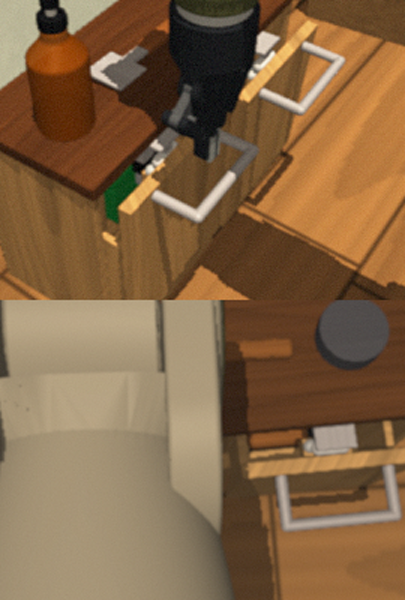

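The fingertips are above the gap between the bar and bin B's panel, so I lower in.

Call:
{"fn": "apply_moves", "kwargs": {"series": [{"claw": 1,"dx": 0,"dy": 0,"dz": 0.01,"yaw": 0},{"claw": 1,"dx": 0,"dy": 0,"dz": 0.01,"yaw": 0},{"claw": 1,"dx": 0,"dy": 0,"dz": 0.01,"yaw": 0},{"claw": 1,"dx": 0,"dy": 0,"dz": 0,"yaw": 0}]}}

```text
clock: 11.85
eef_pos: [0.5759, 0.0736, 0.24]
eef_rot: [2.271, -2.167, -0.004]
force: [1.3, 1.3, 0.1]
grip_width: 0.002
```

Call:
{"fn": "apply_moves", "kwargs": {"series": [{"claw": 1,"dx": 0,"dy": 0,"dz": 0.008,"yaw": 0},{"claw": 1,"dx": 0,"dy": 0,"dz": 0.008,"yaw": 0},{"claw": 1,"dx": 0,"dy": 0,"dz": 0,"yaw": 0}]}}

```text
clock: 12.15
eef_pos: [0.5764, 0.0737, 0.2248]
eef_rot: [2.272, -2.168, -0.002]
force: [-0.3, 0.4, -0.3]
grip_width: -0.004
```

Run:
```python
from h import *
import cv2
s=r.get_state();print(s['clock'],st(),s['force'])
a=vision.read_camera('side')[130:330,220:490]
cv2.imwrite('pics/7.png',cv2.resize(a,None,fx=2,fy=2,interpolation=cv2.INTER_CUBIC))
```

```text
12.15 [-0.0361387   0.1010001   0.22477694] [-0.33217522  0.36976768 -0.27802958]
```

View pics/7.png

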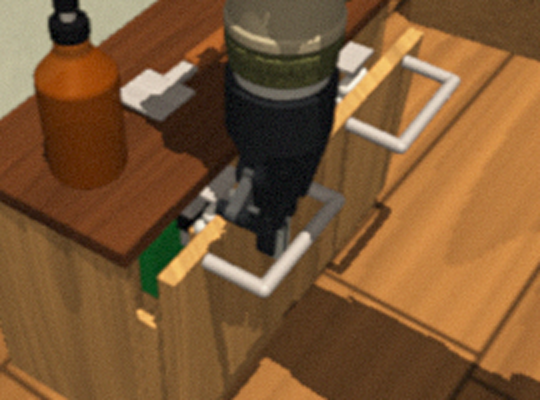

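Call:
{"fn": "apply_moves", "kwargs": {"series": [{"claw": 1,"dx": 0,"dy": 0.004,"dz": 0,"yaw": 0},{"claw": 1,"dx": 0,"dy": 0.004,"dz": 0,"yaw": 0},{"claw": 1,"dx": 0,"dy": 0.003,"dz": 0,"yaw": 0},{"claw": 1,"dx": 0,"dy": 0.003,"dz": 0,"yaw": 0},{"claw": 1,"dx": 0,"dy": 0,"dz": 0,"yaw": 0}]}}

```text
clock: 12.7
eef_pos: [0.5645, 0.0731, 0.2267]
eef_rot: [-2.271, 2.167, -0.004]
force: [5.2, 0.4, -4.1]
grip_width: -0.002
```

Call:
{"fn": "apply_moves", "kwargs": {"series": [{"claw": 1,"dx": 0,"dy": 0.003,"dz": 0.0005,"yaw": 0},{"claw": 1,"dx": 0,"dy": 0.003,"dz": 0.0005,"yaw": 0},{"claw": 1,"dx": 0,"dy": 0,"dz": 0,"yaw": 0}]}}

```text
clock: 13.0
eef_pos: [0.5562, 0.0728, 0.2254]
eef_rot: [2.273, -2.168, -0.001]
force: [0.9, -0.3, -0.8]
grip_width: -0.001
```

Call:
{"fn": "apply_moves", "kwargs": {"series": [{"claw": 1,"dx": 0,"dy": 0.004,"dz": 0.001,"yaw": 0},{"claw": 1,"dx": 0,"dy": 0.004,"dz": 0.001,"yaw": 0},{"claw": 1,"dx": 0,"dy": 0.004,"dz": 0.001,"yaw": 0},{"claw": 1,"dx": 0,"dy": 0.004,"dz": 0.001,"yaw": 0}]}}

```text
clock: 13.4
eef_pos: [0.5402, 0.072, 0.2209]
eef_rot: [2.272, -2.168, -0.001]
force: [-0.6, -0.1, -1.5]
grip_width: -0.001
```

Call:
{"fn": "apply_moves", "kwargs": {"series": [{"claw": 1,"dx": 0,"dy": 0.01,"dz": 0,"yaw": 0},{"claw": 1,"dx": 0,"dy": 0.012,"dz": 0,"yaw": 0},{"claw": 1,"dx": 0,"dy": 0.012,"dz": 0,"yaw": 0},{"claw": 1,"dx": 0,"dy": 0.012,"dz": -0.01,"yaw": 0},{"claw": 1,"dx": 0,"dy": 0.012,"dz": -0.02,"yaw": 0},{"claw": 1,"dx": 0,"dy": 0.02,"dz": -0.03,"yaw": 0},{"claw": 1,"dx": 0,"dy": 0.03,"dz": -0.03,"yaw": 0},{"claw": 1,"dx": 0.03,"dy": 0.03,"dz": -0.02,"yaw": 0},{"claw": 1,"dx": 0.04,"dy": 0.01,"dz": 0,"yaw": 0},{"claw": 1,"dx": 0.04,"dy": 0,"dz": 0,"yaw": 0},{"claw": 1,"dx": 0.04,"dy": 0,"dz": 0,"yaw": 0},{"claw": 1,"dx": 0.04,"dy": 0,"dz": 0,"yaw": 0}]}}

```text
clock: 14.6
eef_pos: [0.4014, -0.1259, 0.3326]
eef_rot: [-2.273, 2.168, -0.004]
force: [0.1, -0.3, 0.6]
grip_width: 0.001
```

Call:
{"fn": "apply_moves", "kwargs": {"series": [{"claw": 1,"dx": 0.04,"dy": 0,"dz": 0,"yaw": 0},{"claw": 1,"dx": 0.04,"dy": 0,"dz": 0,"yaw": 0},{"claw": 1,"dx": 0.04,"dy": 0,"dz": 0,"yaw": 0},{"claw": 1,"dx": 0,"dy": 0,"dz": 0,"yaw": 0},{"claw": 1,"dx": 0,"dy": 0,"dz": 0,"yaw": 0},{"claw": 1,"dx": 0,"dy": 0,"dz": 0,"yaw": 0},{"claw": 1,"dx": 0,"dy": 0,"dz": 0,"yaw": 0},{"claw": 1,"dx": 0,"dy": 0,"dz": 0,"yaw": 0},{"claw": 1,"dx": 0,"dy": 0,"dz": 0,"yaw": 0}]}}

```text
clock: 15.5
eef_pos: [0.408, -0.2438, 0.3316]
eef_rot: [-2.274, 2.167, -0.001]
force: [-0.1, -0.4, -0.1]
grip_width: -0.002
```

Run:
```python
from h import *
import cv2
s=r.get_state();print(s['clock'],st(),s['force'])
a=vision.read_camera('side')[80:330,180:520];b=vision.read_camera('top')[130:380,180:520]
cv2.imwrite('pics/8.png',cv2.resize(np.vstack([a,b]),None,fx=1.2,fy=1.2,interpolation=cv2.INTER_CUBIC))
```

```text
15.5 [-0.21906145 -0.20843017  0.33159099] [-0.10983324 -0.43209497 -0.11434025]
```

View pics/8.png

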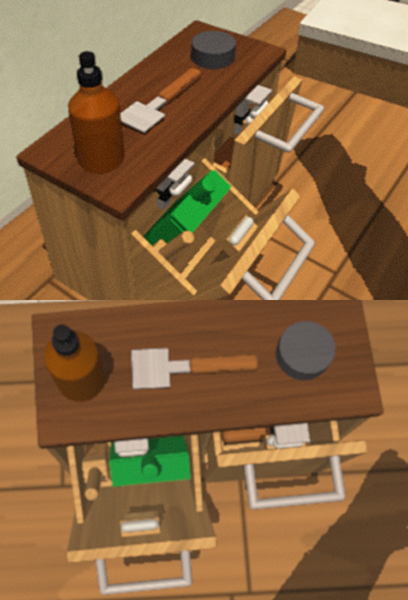

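Bin B hangs open, showing the dustpan and broom, with its bar at about (301,367) full-frame. Bin A is shut and the shelf things are in place. I'll check the tilts with numbers before handing in.

Run:
```python
from h import *
im=vision.read_camera('top').astype(int)
p=(PC[0]+.003,*PC[1:])
for n,y,u,lo,hi in(('A',-.1,427,280,320),('B',.101,301,340,390)):
    col=im[lo:hi,u].min(1); w=np.clip(col-110,0,None); v=lo+(w*np.arange(hi-lo)).sum()/w.sum()
    ts=np.linspace(-.15,.65,161); vs=np.array([proj('top',C2W(p,bar(y,t).mean(0)))[0,1] for t in ts])
    print(n,'row',v,'tilt',ts[abs(vs-v).argmin()])
```

```text
A row 296.73994638069706 tilt 0.05500000000000002
B row 368.15748031496065 tilt 0.5549999999999999
```

```bash
python3 -c "
from rig import r
print(r.job_done(), r.get_state()['clock'])"
```

```text
the job is handed in; nothing more can be done
the job is handed in; nothing more can be done
```

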